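Open the gouge box on the carving bench

ROBOT

A 7-joint arm with a two-finger parallel gripper is mounted at the origin on the work surface. World frame = base frame: x ahead of the robot, y to its left, z up, the work surface at z = 0. Lengths are in m, angles in rad, forces in N, time in s.
With the tool pointing down it reaches from about 0.35 to 0.775 m from the base axis. Payload 3.1 kg.
Tool frame: the origin (TCP) lies at the very end of the fingers, on their centre line; the grasp point (between the pads) lies 19 mm behind it; z points along the fingers, y is the direction in which the jaws open and shut (so a half turn about z gives the same grasp; the last joint's range is limited). The gripper opens to 85 mm and grips with 20 to 120 N. Pads are 22 mm wide; open, the fingers measure 114 mm over their backs; the gripper's body (76 mm by 85 mm) begins 54 mm behind the grasp point. The pads swing forward as they close: fully open they stand 13 mm farther back than shut.
Start: joints at [1.131, 0.311, 0.014, 1.512, -0.004, 1.319, -0.027], TCP at [0.213, -0.507, 0.231] pointing down, gripper open.
Joint ranges: [-2.7, 2.7], [-0.3, 1.91], [-1.27, 1.3], [0.12, 2.57], [-1.44, 4.58], [0.2, 2.03], [-3.05, 3.05]. Speed limits (rad/s): [2.79, 2.79, 3.14, 3.14, 3.14, 3.14, 3.14].

INTERFACE

Orientations are given as a unit quaternion [x, y, z, w].
In Python, from cell import * gives the robot as it stands.
- The arm moves only by the tool step_arm, never from a script. Its argument "series" is text: rows parted by semicolons, each of 7 numbers parted by spaces: the shift along the tool's x, y, z in m, then the turn, a rotation vector about the tool's x, y, z in degrees, then the opening, from 0 (shut) to 1 (fully open). A call has 1 to 20 rows; each row shifts and turns the commanded pose from where the row before left it, along the tool's axes as they then stand; what a row does not reach is not made up. A row lasts 1/10 s, in which the tool goes at most 50 mm and 8.59 degrees, less where a joint would pass 70% of its speed; a pose out of reach is approached as far as the arm can. A call with a gripper value outside its range is refused whole. The fingers move at their own pace and stop on an object; "newtons" is the grip in N (left out, the last holds). Time passes only in rows, so rows that do not move let the fingers close. It gives the time, the measured TCP pose, the force and the opening at its end, in the units of the state.
- get_obs(): the state, without advancing time (a new reading comes with each control period).
- read_camera(name): name is "scene" or "top"; returns the picture (420x560x3 uint8, red, green, blue); there is no depth.
- camera_info(name): a dict with "camera_matrix" (3x3 intrinsics, pixels), "k1" (the pictures are not rectified: a ray, as slopes to the right and down, at radius r is drawn at 1 + k1 r^2 times it, then the intrinsics apply), "R" (3x3) and "t" (3): a world point X has camera coordinates R X + t. Camera axes: x right, y down, z forward; pixel columns grow to the right and rows downward; lengths in m; the calibration is good to about 2 mm. A picture is of the moment at which its call begins. camera_info takes no time and is no camera call.
- close_job(): hands the job in, once; it reports no verdict.
The state is a dict: "t": time; "qpos": joint angles; "joint_velocities": joint speeds; "effort": joint torques, N m; "position": TCP position; "orientation": TCP orientation; "wrist_force": force on the tool from outside, world axes, zero at the start; "ft_torque": the same for the moment, N m; "width": finger opening in m.
Only numpy, scipy, OpenCV 4.12 (cv2) and the standard library are available. Lean on these libraries where they do the work, as an engineer would, in place of code of your own. Each camera call takes 0.05 s, during which the arm holds its last target.

TASK

A tin of wax stands in the way of the dark-lidded gouge box. Without lifting or pinching anything, push the tin aside with your fingers so that it stands upright clear of where the lid will come, then hook a fingertip behind the raised lip of the dark lid and draw the lid gently out along its grooves to its stop; the lid must not bump the tin. Keep the box where it stands, leave the pale-lidded box shut and do not disturb the other things on the bench.

Things in the scene. Friction and masses are not known exactly. Their poses are not given: they have to be found in the camera images.
- gouge_box: loose wooden box (2 kg; a hard pull drags it along), dark walnut sliding lid, 220 (x) x 160 (y) x 52 mm. Origin: centre of underside; x runs along the grooves, the lid comes out at the -x end, nearest the robot. Lid: 148 wide, upper face 47.5 above the bench; its front edge is 110 mm from the origin when shut, 250 fully out. Side walls rise 4.5 mm above the lid.
- gouge_lid (a joint): how far the dark lid is drawn out, m: 0 shut, 0.14 at its stop. It rubs in its grooves with about 2 N, stays where it is left, cannot be lifted out, and starts shut or up to 20 mm out.
- gouge_lip (a point): middle of the upper rear edge of the dark lid's raised lip (the face to hook), axes as the box. The lip is a pale wooden strip across the lid's front end, 110 mm wide (y), 12 thick, 18 tall: top 65.5 mm above the bench. Its thickness lies on the -x side of this point; behind it (+x) the lid is flat and bare for about 190 mm when shut.
- stone_box: second box of the same size and make with a pale birch lid and a dark lip, also standing loose; it stays shut. Origin: centre of its underside; which box is left or right varies.
- stone_lid (a joint): how far the pale lid is drawn out, m; it is 0 (shut) and stays so.
- tin: round closed tin of wax, yellow, green band and top, diameter 74, height 70 mm, 0.2 to 0.45 kg, standing loose in the dark lid's path. Origin: centre of its underside. Slides upright when pushed low. There is bare bench on both sides; it is clear when its middle is 120 mm or more sideways from the dark box's long centre line.
- sand_block: cork sanding block 60 x 110 x 30 mm lying near the robot; origin: centre of its underside
- pencil: flat yellow carpenter's pencil 170 x 14 x 8 mm, lying; origin: centre of its underside
- brush_mug: blue mug with brushes, diameter 76 mm, 190 mm high with brushes; origin: centre of its underside
- mallet: carver's round wooden mallet standing on its head, diameter 88 mm, 232 mm high; origin: centre of its underside
- rule: orange rule 260 x 35 x 4 mm, lying; origin: centre of its underside
- whetstone: whetstone on a dark wooden base, 210 x 75 x 35 mm; origin: centre of its underside
- drill: yellow cordless drill standing on its battery, 200 mm high, about 230 mm long; origin: centre of the battery's underside
Not all that is in view belongs to the job. Of the things that look like the tin, the smallest one is meant.

How it is judged:
On the way, in this order (a step that is already met when the one before it is completed fails the run):
1. the tin stands upright clear of the lid's path, the lid not yet drawn out ((y of tin in the frame of gouge_box above 0.109 m or y of tin in the frame of gouge_box below -0.109 m or x of tin in the frame of gouge_box below -0.285 m) and angle between tin's own z axis and vertical below 0.1 rad and value of joint gouge_lid below 0.05 m), for 0.2 s.
2. the dark lid is drawn out to its stop (value of joint gouge_lid above 0.13 m), for 0.2 s.
At the end, for the whole second after the job is handed in: dark lid out by 130 of its 140 mm or more; tin upright on the bench, its middle 109 mm or more sideways from the dark box's centre line (or over 285 mm in front of the box's middle); both boxes within 30 mm of where they stood; pale lid shut (value of joint gouge_lid above 0.13 m and value of joint stone_lid below 0.01 m and (y of tin in the frame of gouge_box above 0.109 m or y of tin in the frame of gouge_box below -0.109 m or x of tin in the frame of gouge_box below -0.285 m) and angle between tin's own z axis and vertical below 0.1 rad and height (world z) of tin below 0.008 m and linear speed of tin below 0.01 m/s and distance of each of gouge_box, stone_box from where it was at the start of the episode below 0.03 m and angle between gouge_box's own z axis and vertical below 0.05 rad); the robot touches nothing.
It fails at once if the tin is lifted off the bench or tipped, or the dark-lidded box is lifted (height (world z) of tin above 0.015 m or angle between tin's own z axis and vertical above 0.35 rad or height (world z) of gouge_box above 0.012 m).
It fails at once if the tin, the lid or the box is pinched, struck or forced (over 30 N) (contact force between the fingers and tin above 30 N or contact force between the fingers and gouge_box above 30 N).
It fails at once if the lid or a box bumps the tin (contact force between tin and gouge_box above 0.5 N or contact force between tin and stone_box above 3 N).
It fails at once if a box is dragged over 30 mm from its place, or the pale lid is opened (distance of any of gouge_box, stone_box from where it was at the start of the episode above 0.03 m or value of joint stone_lid above 0.02 m).
It fails at once if another thing on the bench is moved by over 25 mm (distance of any of sand_block, pencil, brush_mug, mallet, rule, whetstone, drill from where it was at the start of the episode above 0.025 m).
It also fails if it takes over 54 s, if anything falls off the work surface, if the arm or the gripper's body presses on something with over 40 N, if the wrist force passes 120 N, or if a joint passes its speed limit or range.

## Working session

There is one attempt and no reset: what is moved stays moved. The work goes in short steps, Python scripts to look and compute and a tool call to move; the robot and the scene stay as the last step left them, time stands still between calls to the robot, and variables do not carry over. Pictures are saved under pics/ and viewed, and the job is handed in when it is done.

Besides the shell and the picture viewer there is one more tool, called as name(argument=value, ...) on one line, values as JSON. step_arm: Moves the arm, as the interface text tells. Its arguments: {"type":"object","properties":{"series":{"type":"string"},"newtons":{"type":"number"}},"required":["series"]}

```bash
ls; mkdir -p pics; python3 - <<'E'
from cell import *
import cv2
for n in ("scene","top"):
    im=read_camera(n); cv2.imwrite(f"pics/{n}0.png",im[:,:,::-1])
    c=camera_info(n); print(n,c)
o=get_obs(); print(o)
E
```

```text
pics
scene {'camera_matrix': array([[436.49877484,   0.        , 281.00928595],
       [  0.        , 436.49877484, 209.09887421],
       [  0.        ,   0.        ,   1.        ]]), 'k1': 0.012699461667500547, 'R': array([[ 0.53679086,  0.8435619 ,  0.01609027],
       [ 0.65168799, -0.40243084, -0.64292471],
       [-0.53587157,  0.35560194, -0.76576035]]), 't': array([-0.30098525, -0.32357008,  1.6041856 ])}
top {'camera_matrix': array([[471.5487721 ,   0.        , 279.8062659 ],
       [  0.        , 471.5487721 , 206.49689653],
       [  0.        ,   0.        ,   1.        ]]), 'k1': -0.02098367239112804, 'R': array([[-0.00434557, -0.99994479, -0.00956696],
       [-0.98837352,  0.00574893, -0.15193659],
       [ 0.15198321,  0.00879548, -0.98834394]]), 't': array([0.00864277, 0.56761423, 1.36348017])}
{'t': 0.1, 'qpos': array([ 1.13131694,  0.31165435,  0.01400666,  1.51291806, -0.00443178,
        1.31917049, -0.02718793]), 'joint_velocities': array([-0.0015966 , -0.00299529, -0.00062186, -0.00485757,  0.00095825,
       -0.00096745,  0.00148176]), 'effort': array([ 3.99155670e-04, -3.80856335e+01,  1.46518140e-01, -2.31242555e+01,
        1.23376559e-02,  7.97547604e-03,  2.09775118e-05]), 'position': array([ 0.21281805, -0.50644921,  0.23031633]), 'orientation': array([ 9.80279334e-01,  1.97614027e-01, -2.39948547e-04, -1.03209067e-03]), 'wrist_force': array([ 0.46147173, -0.09898004, -0.63754774]), 'ft_torque': array([ 0.00226259, -0.02200137,  0.01149504]), 'width': 0.0852043180791112}
```

View pics/scene0.png

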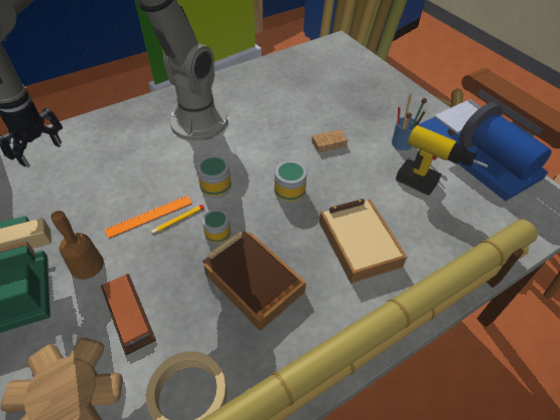

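View pics/top0.png

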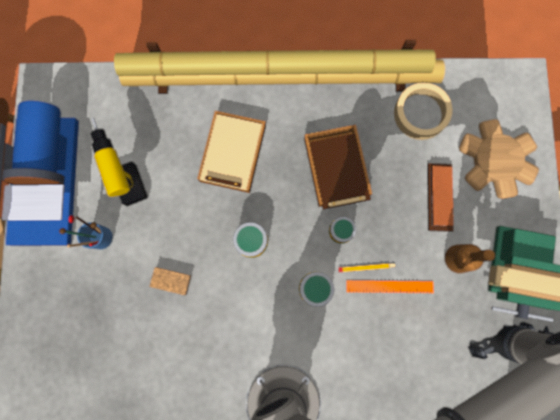

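The dark box is in the top view at about (338,167), with its pale lip at (347,202). The smallest tin is at (343,230), with larger look-alikes at (250,238) and (316,288). The pencil and rule lie just in front, at y≈267–287. Next I'll zoom in and measure.

```bash
cat > h.py <<'E'
from cell import *
import cv2, numpy as np
def ray(n,uv):
    c=camera_info(n);K=c["camera_matrix"];R=c["R"];t=c["t"]
    d=(np.array(uv,float)-[K[0,2],K[1,2]])/[K[0,0],K[1,1]]
    s=d.copy()
    for _ in range(20): s=d/(1+c["k1"]*(s@s))
    return -R.T@t, R.T@np.array([s[0],s[1],1.])
def onp(n,uv,z):
    o,d=ray(n,uv); return o+d*(z-o[2])/d[2]
def proj(n,X):
    c=camera_info(n);K=c["camera_matrix"]
    p=c["R"]@np.asarray(X,float)+c["t"]; s=p[:2]/p[2]; s=s*(1+c["k1"]*(s@s))
    return s*[K[0,0],K[1,1]]+[K[0,2],K[1,2]]
def crop(n,im,x0,y0,x1,y1,k,name):
    cv2.imwrite(name,cv2.resize(im[y0:y1,x0:x1,::-1],None,fx=k,fy=k,interpolation=cv2.INTER_CUBIC))
E
python3 - <<'E'
from h import *
a=cv2.imread("pics/top0.png")[:,:,::-1]; b=cv2.imread("pics/scene0.png")[:,:,::-1]
crop("top",a,290,110,450,310,3,"pics/top0c.png")
crop("scene",b,90,140,320,330,3.4,"pics/scene0c.png")
E
```

```text
(no output)
```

View pics/top0c.png

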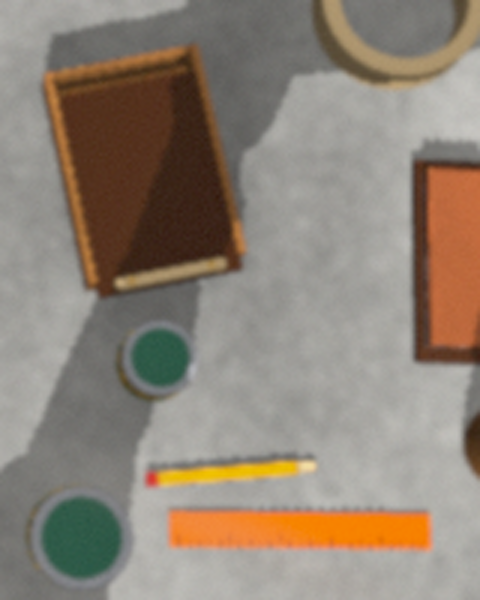

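View pics/scene0c.png

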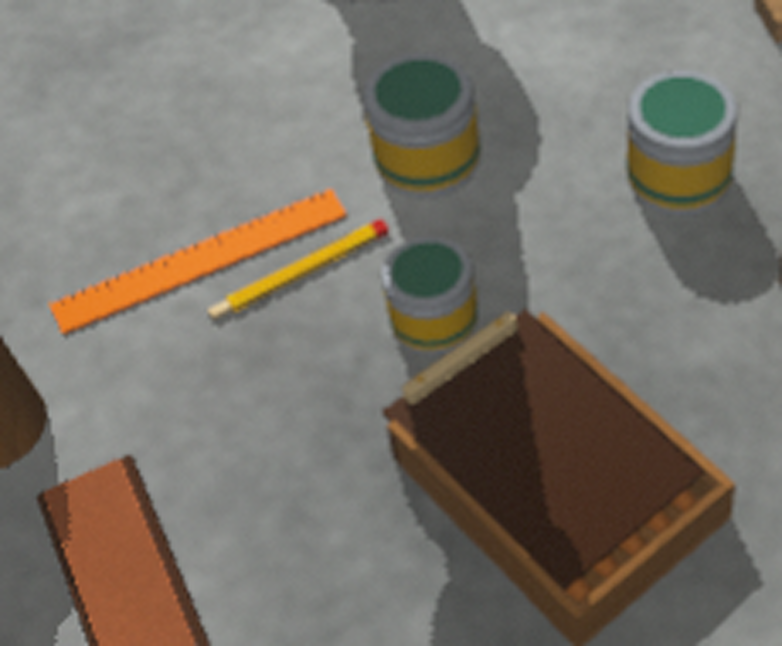

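```bash
python3 - <<'E'
from h import *
np.set_printoptions(precision=4,suppress=True)
P=lambda u,v,z:onp("top",(290+u/3-.33,110+v/3-.33),z)[:2]
S=lambda u,v,z:onp("scene",(90+u/3.4-.35,140+v/3.4-.35),z)[:2]
for nm,p in dict(RL=(45,73),RR=(196,45),FR=(244,251),FL=(88,287)).items(): print(nm,P(*p,.052))
for nm,p in dict(RR=(581,610),RL=(733,485),FR=(392,420)).items(): print("s",nm,S(*p,.052))
print("lip rear",P(115,277,.0655),P(225,257,.0655)," front",P(118,291,.0655),P(228,270,.0655))
print("s lip rear",S(412,402,.0655),S(519,329,.0655),"front",S(405,388,.0655),S(513,313,.0655))
for n in ("top","scene"):
    im=cv2.imread(f"pics/{n}0.png"); hsv=cv2.cvtColor(im,cv2.COLOR_BGR2HSV)
    m=cv2.inRange(hsv,(70,60,30),(95,255,255))
    c,_=cv2.findContours(m,cv2.RETR_EXTERNAL,cv2.CHAIN_APPROX_NONE)
    for k in c:
        if cv2.contourArea(k)>120:
            (x,y),ax,_=cv2.fitEllipse(k); print(n,x,y,ax,onp(n,(x,y),.07)[:2])
print("pencil",P(150,480,.004),P(316,466,.004),"rule",P(170,512,.002),P(431,512,.002),P(170,548,.002))
print("drill/whet",P(415,160,.035),P(418,362,.035))
for uv in [(219,113),(265,124),(250,191),(200,181)]: print("pale",onp("top",uv,.052)[:2])
for uv in [(470,258),(445,258)]: print("mallet",onp("top",uv,.04)[:2])
E
```

```text
RL [ 0.7886 -0.0708]
RR [ 0.8171 -0.2244]
FR [ 0.6044 -0.2658]
FL [ 0.5691 -0.1105]
s RR [ 0.8159 -0.2216]
s RL [ 0.7895 -0.0732]
s FR [ 0.6025 -0.2645]
lip rear [ 0.5768 -0.1361] [ 0.596  -0.2444]  front [ 0.5629 -0.1388] [ 0.5831 -0.2469]
s lip rear [ 0.6046 -0.2468] [ 0.587  -0.1429] front [ 0.5901 -0.2455] [ 0.5704 -0.1392]
top 523.754150390625 299.0397644042969 (10.191537857055664, 81.13750457763672) [ 0.2932 -0.6874]
top 316.70947265625 288.85565185546875 (25.06191635131836, 25.632497787475586) [ 0.3255 -0.0986]
top 524.8995361328125 248.91329956054688 (40.2880744934082, 76.09403228759766) [ 0.4355 -0.7021]
top 249.36471557617188 238.7155303955078 (24.337068557739258, 24.842531204223633) [0.4696 0.0942]
top 343.0152893066406 228.70233154296875 (17.800495147705078, 18.050233840942383) [ 0.4973 -0.1777]
scene 22.58035659790039 288.84295654296875 (53.90571594238281, 89.91067504882812) [ 0.4465 -0.6765]
scene 12.63096809387207 221.240478515625 (5.292597770690918, 35.73200607299805) [ 0.2131 -0.6535]
scene 215.1277313232422 218.9021453857422 (14.386991500854492, 19.04924774169922) [ 0.497  -0.1791]
scene 290.3944396972656 171.0039825439453 (16.419912338256836, 23.807266235351562) [0.4494 0.1038]
scene 212.5138702392578 165.888916015625 (16.130094528198242, 23.740001678466797) [ 0.3041 -0.0901]
pencil [ 0.3806 -0.1729] [ 0.3936 -0.3397] rule [ 0.3488 -0.1924] [ 0.3473 -0.4534] [ 0.3134 -0.1915]
drill/whet [ 0.7002 -0.4456] [ 0.4946 -0.4378]
pale [0.8574 0.1909]
pale [0.8212 0.0497]
pale [0.6136 0.0944]
pale [0.645  0.2445]
mallet [ 0.4117 -0.5529]
mallet [ 0.4122 -0.4792]
```

step_arm(series="0 0 -0.005 0 0 -7.77 0.47;0 0 -0.005 0 0 -7.77 0.47;0 0 -0.005 0 0 -7.77 0.47;0 0 -0.005 0 0 -7.77 0.47;0 0 -0.005 0 0 -7.77 0.47;0 0 -0.005 0 0 -7.77 0.47;0 0 -0.005 0 0 -7.77 0.47;0 0 -0.005 0 0 -7.77 0.47;0 0 -0.005 0 0 -7.77 0.47;0 0 -0.005 0 0 -7.77 0.47;0 0 0 0 0 0 0.47;0 0 0 0 0 0 0.47")

```text
t: 1.3
position: [0.2129, -0.5069, 0.2808]
orientation: [0.641, 0.768, 0.0, -0.0]
wrist_force: [0.7, -0.2, -0.9]
width: 0.04
```

step_arm(series="0.013 0.024 0 0 0 0 0.47;0.013 0.024 0 0 0 0 0.47;0.013 0.024 0 0 0 0 0.47;0.013 0.024 0 0 0 0 0.47;0.013 0.024 0 0 0 0 0.47;0.013 0.024 0 0 0 0 0.47;0.013 0.024 0 0 0 0 0.47;0.013 0.024 0 0 0 0 0.47;0.013 0.024 0 0 0 0 0.47;0.013 0.024 0 0 0 0 0.47;0.013 0.024 0 0 0 0 0.47;0.013 0.024 0 0 0 0 0.47;0.013 0.024 0 0 0 0 0.47;0.013 0.024 0 0 0 0 0.47;0 0 0 0 0 0 0.47;0 0 0 0 0 0 0.47")

```text
t: 2.9
position: [0.5103, -0.2664, 0.2805]
orientation: [0.639, 0.769, -0.0, -0.001]
wrist_force: [0.7, -0.8, -0.2]
width: 0.0402
```

```bash
python3 - <<'E'
from h import *
o=get_obs(); print(o["position"],o["qpos"])
b=read_camera("scene");cv2.imwrite("pics/s1.png",b[:,:,::-1])
a=read_camera("top");cv2.imwrite("pics/t1.png",a[:,:,::-1])
E
```

```text
[ 0.51027336 -0.26638322  0.28054522] [ 0.71828757  0.37340902 -0.38513665  1.33048192  0.1386515   1.46539557
  0.52583265]
```

View pics/s1.png

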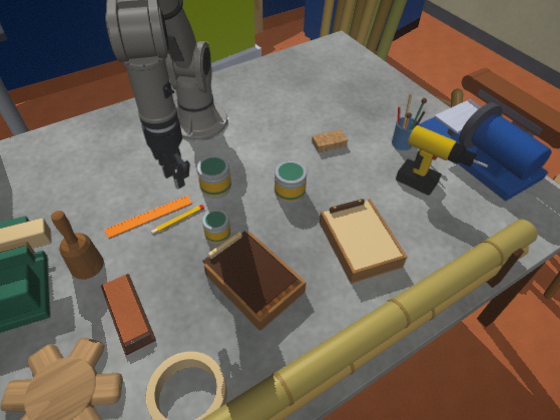

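The gripper hangs above the bench on the tin's right side, near (178,180) in the scene view. The tin is undisturbed at (216,222). I'll lower now.

step_arm(series="0 0 0.02 0 0 0 0.47;0 0 0.02 0 0 0 0.47;0 0 0.02 0 0 0 0.47;0 0 0.02 0 0 0 0.47;0 0 0.02 0 0 0 0.47;0 0 0.02 0 0 0 0.47;0 0 0.02 0 0 0 0.47;0 0 0.02 0 0 0 0.47;0 0 0.02 0 0 0 0.47;0 0 0.02 0 0 0 0.47;0 0 0.02 0 0 0 0.47;0 0 0.02 0 0 0 0.47;0 0 0.02 0 0 0 0.47;0 0 0.008 0 0 0 0.47;0 0 0 0 0 0 0.47")

```text
t: 4.5
position: [0.5085, -0.2677, 0.0121]
orientation: [0.64, 0.768, -0.001, -0.001]
wrist_force: [0.2, -0.2, 0.0]
width: 0.04
```

```bash
python3 - <<'E'
from h import *
o=get_obs(); print(o["position"],o["wrist_force"])
b=read_camera("scene");crop("s",b,90,140,320,330,3.4,"pics/s2.png")
a=read_camera("top");crop("t",a,250,110,450,310,3,"pics/t2.png")
E
```

```text
[ 0.50847161 -0.26768548  0.01214079] [ 0.1893655  -0.19005576  0.02467434]
```

View pics/s2.png

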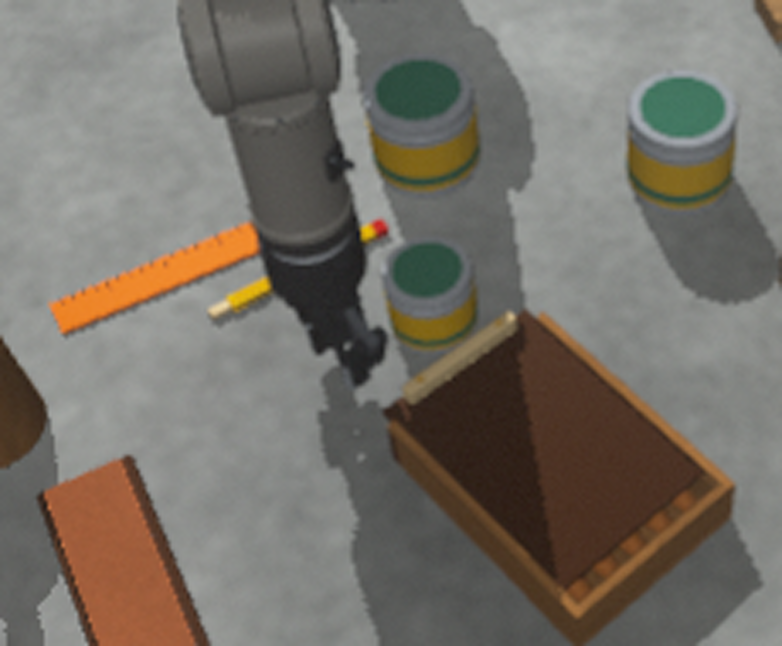

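View pics/t2.png

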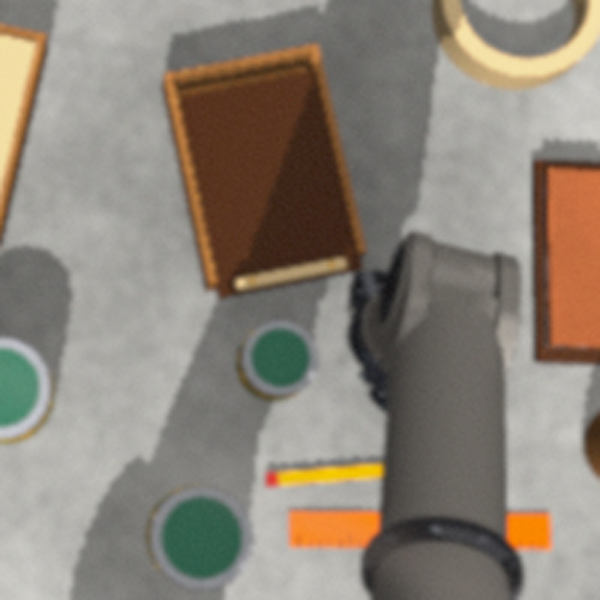

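The fingers are beside the tin at (360,350) in the scene crop and clear of the box. I'll push slowly now.

step_arm(series="0.004 0.001 0 0 0 0 0.47;0.004 0.001 0 0 0 0 0.47;0.004 0.001 0 0 0 0 0.47;0.004 0 0 0 0 0 0.47;0.004 0 0 0 0 0 0.47;0.004 0 0 0 0 0 0.47;0.004 0 0 0 0 0 0.47;0.004 0 0 0 0 0 0.47;0.003 0 0 0 0 0 0.47;0.003 0 0 0 0 0 0.47;0.003 0 0 0 0 0 0.47;0.003 0 0 0 0 0 0.47;0.003 0 0 0 0 0 0.47;0.003 0 0 0 0 0 0.47;0.003 0 0 0 0 0 0.47;0.003 0 0 0 0 0 0.47;0.003 0 0 0 0 0 0.47;0.003 0 0 0 0 0 0.47;0.003 0 0 0 0 0 0.47;0.003 0 0 0 0 0 0.47")

```text
t: 6.6
position: [0.5007, -0.1994, 0.0133]
orientation: [0.64, 0.769, -0.0, -0.0]
wrist_force: [-0.5, -1.4, 0.8]
width: 0.0401
```

```bash
python3 - <<'E'
from h import *
o=get_obs(); print(o["position"],o["wrist_force"])
b=read_camera("scene");crop("s",b,90,140,320,330,3.4,"pics/s3.png")
E
```

```text
[ 0.50072036 -0.19937184  0.01328045] [-0.51159823 -1.40187776  0.82224648]
```

View pics/s3.png

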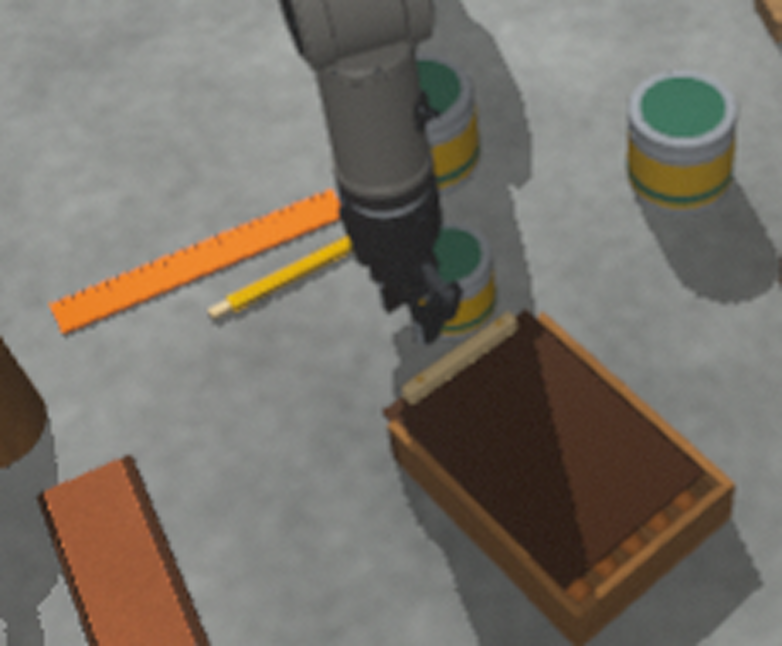

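The tin, at (468,280) in the crop, slides upright ahead of the fingers with about 1.5 N. I'll continue.

step_arm(series="0.005 0 0 0 0 0 0.47;0.005 0 0 0 0 0 0.47;0.005 0 0 0 0 0 0.47;0.005 0 0 0 0 0 0.47;0.005 0 0 0 0 0 0.47;0.005 0 0 0 0 0 0.47;0.005 0 0 0 0 0 0.47;0.005 0 0 0 0 0 0.47;0.005 0 0 0 0 0 0.47;0.005 0 0 0 0 0 0.47;0.005 0 0 0 0 0 0.47;0.005 0 0 0 0 0 0.47;0.005 0 0 0 0 0 0.47;0.005 0 0 0 0 0 0.47;0.005 0 0 0 0 0 0.47;0.005 0 0 0 0 0 0.47;0.004 0 0 0 0 0 0.47;0.003 0 0 0 0 0 0.47;0.002 0 0 0 0 0 0.47;0 0 0 0 0 0 0.47")

```text
t: 8.65
position: [0.4845, -0.1115, 0.0132]
orientation: [0.639, 0.769, 0.0, -0.0]
wrist_force: [1.0, 0.0, -0.8]
width: 0.0402
```

```bash
python3 - <<'E'
from h import *
o=get_obs(); print(o["position"],o["wrist_force"])
b=read_camera("scene");crop("s",b,90,140,320,330,3.4,"pics/s4.png")
E
```

```text
[ 0.48449513 -0.11146221  0.01321426] [ 1.03508787  0.00905864 -0.765402  ]
```

View pics/s4.png

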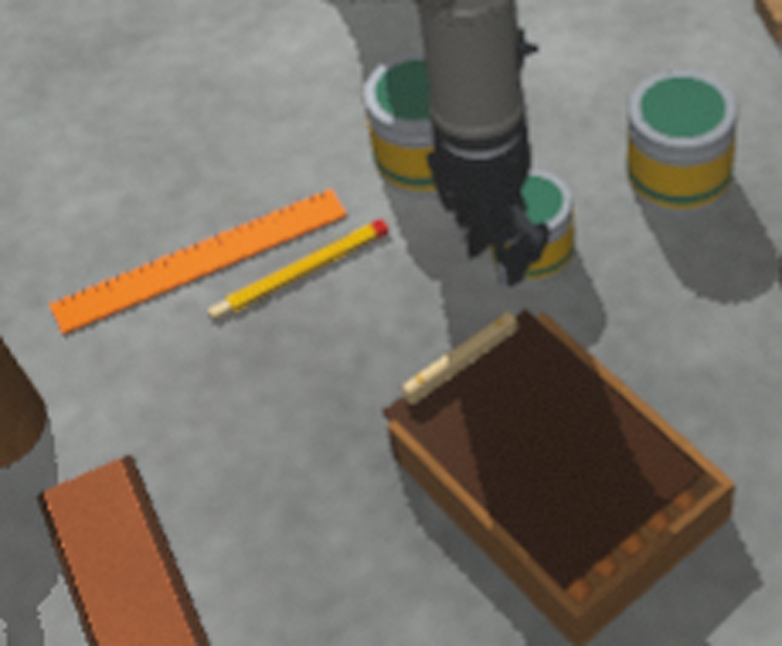

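The tin, at (548,225) in the crop, is upright, well left of the lid's path. I'll back off, rise and close the fingers.

step_arm(series="-0.005 0 0 0 0 0 0.47;-0.01 0 0 0 0 0 0.47;-0.015 0 0 0 0 0 0.47;-0.02 0 0 0 0 0 0.47;0 0 -0.02 0 0 0 0.47;0 0 -0.03 0 0 0 0.3;0 0 -0.03 0 0 0 0;0 0 -0.03 0 0 0 0;0 0 -0.03 0 0 0 0;-0.025 0 -0.01 0 0 0 0;-0.025 0 0 0 0 0 0;0 0 0 0 0 0 0;0 0 0 0 0 0 0")

```text
t: 10.0
position: [0.5023, -0.212, 0.1629]
orientation: [0.641, 0.768, -0.0, -0.0]
wrist_force: [0.3, 0.9, -0.7]
width: 0.0001
```

```bash
python3 - <<'E'
from h import *
o=get_obs(); print(o["position"],o["wrist_force"],o["width"])
b=read_camera("scene");crop("s",b,90,140,320,330,3.4,"pics/s5.png")
a=read_camera("top");crop("t",a,250,110,450,310,3,"pics/t5.png")
for n,im in (("top",a),("scene",b)):
    hsv=cv2.cvtColor(im,cv2.COLOR_RGB2HSV)
    m=cv2.inRange(hsv,(70,60,30),(95,255,255))
    c,_=cv2.findContours(m,cv2.RETR_EXTERNAL,cv2.CHAIN_APPROX_NONE)
    for k in c:
        if cv2.contourArea(k)>120:
            (x,y),ax,_=cv2.fitEllipse(k)
            if 200<x<400: 
                p=onp(n,(x,y),.07)[:2]; d=p-[.695,-.1677]; print(n,x,y,ax,p,"box",d@[.9833,.1822],d@[-.1822,.9833])
E
```

```text
[ 0.50234473 -0.21196046  0.16291598] [ 0.31317827  0.89189217 -0.7270889 ] 0.00012332267171306016
top 316.66387939453125 288.75921630859375 (25.010835647583008, 25.45216178894043) [ 0.3257424  -0.09849641] box -0.35048210729441387 0.13532663027141675
top 305.5426025390625 236.46212768554688 (17.67472267150879, 17.898622512817383) [ 0.4752973  -0.06865724] box -0.19798807977002292 0.13741857389105272
top 249.38021850585938 238.8251495361328 (24.324153900146484, 24.787471771240234) [0.46927811 0.09412352] box -0.17424809274545153 0.2985775920811291
scene 245.1908416748047 198.53900146484375 (13.400633811950684, 18.299522399902344) [ 0.47492843 -0.07037952] box -0.19866458647977625 0.13579226518057938
scene 290.44805908203125 171.0490264892578 (16.503643035888672, 23.8477725982666) [0.44961277 0.10387651] box -0.1918080198306388 0.31175073682761606
scene 215.3037567138672 165.84323120117188 (16.244495391845703, 18.18762969970703) [ 0.30843176 -0.08265382] box -0.36461713890335773 0.15405863898711322
```

View pics/s5.png

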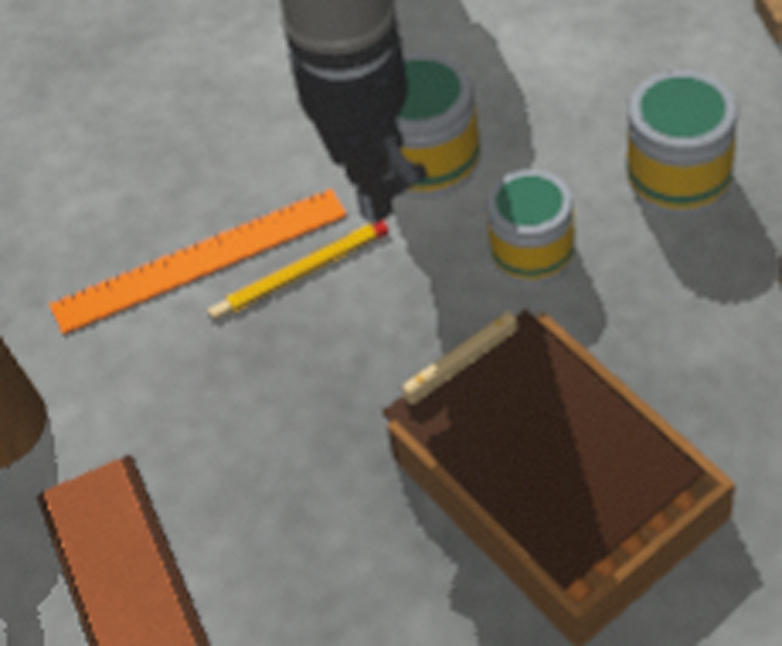

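View pics/t5.png

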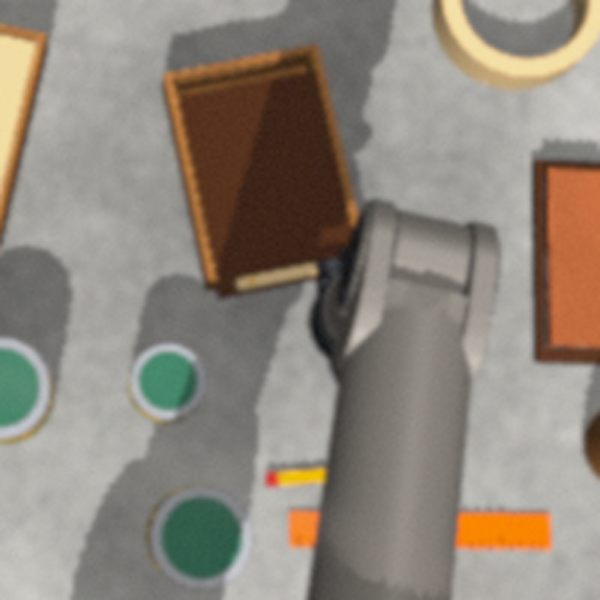

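The tin stands about 136 mm left of the box's centre line, and both views agree. Now I'll move above the lid, behind the lip.

step_arm(series="0 0.0125 0 0 0 0 0;0 0.0125 0 0 0 0 0;0 0.0125 0 0 0 0 0;0 0.0125 0 0 0 0 0;0 0.0125 0 0 0 0 0;0 0.0125 0 0 0 0 0;0 0.0125 0 0 0 0 0;0 0.0125 0 0 0 0 0;0 0.0125 0 0 0 0 0;0.003 0.0125 0 0 0 0 0;0 0 -0.0 0 0 0 0;0 0 0.02 0 0 0 0;0 0 0.02 0 0 0 0;0 0 0.02 0 0 0 0;0 0 0.02 0 0 0 0;0 0 0 0 0 0 0;0 0 0 0 0 0 0")

```text
t: 11.8
position: [0.6252, -0.1843, 0.0833]
orientation: [0.639, 0.769, -0.0, -0.0]
wrist_force: [0.9, 0.2, -0.1]
width: 0.0
```

```bash
python3 - <<'E'
from h import *
o=get_obs(); print(o["position"],o["wrist_force"],o["width"])
b=read_camera("scene");crop("s",b,160,180,320,330,4.5,"pics/s6.png")
a=read_camera("top");crop("t",a,290,110,390,250,4.2,"pics/t6.png")
E
```

```text
[ 0.62522715 -0.18425596  0.08329346] [ 0.8662349   0.18253145 -0.13295179] 6.966308796856664e-06
```

View pics/s6.png

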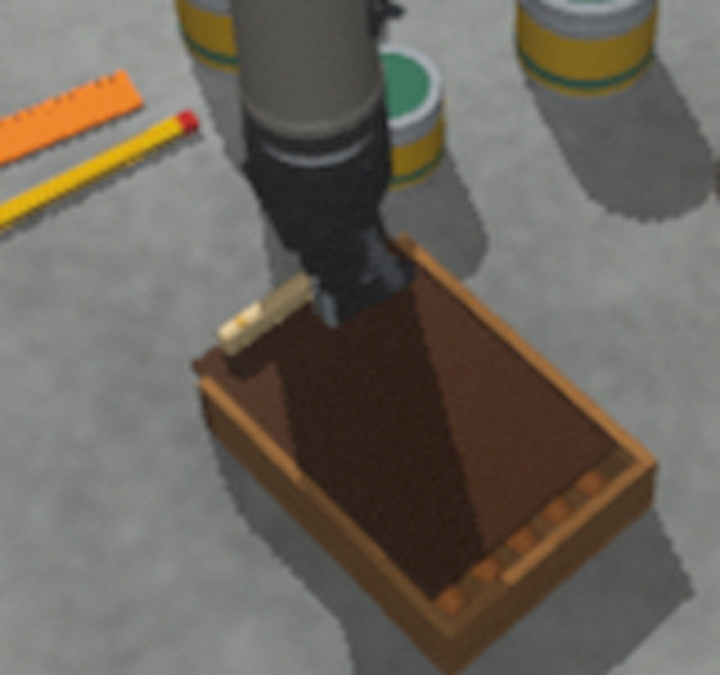

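View pics/t6.png

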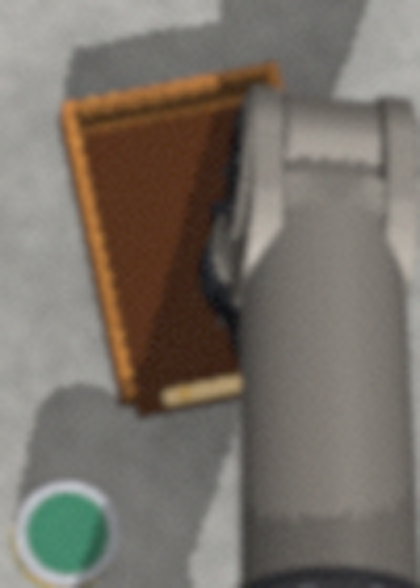

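The fingertips hover over the bare lid, just behind the lip, with the tip at about (335,320) in the scene crop. I'll lower to z≈0.055 and pull gently.

step_arm(series="0 0 0.01 0 0 0 0;0 0 0.008 0 0 0 0;0 0 0.006 0 0 0 0;0 0 0.004 0 0 0 0;0 0 0 0 0 0 0;0 0 0 0 0 0 0;0 -0.003 0 0 0 0 0;0 -0.003 0 0 0 0 0;0 -0.003 0 0 0 0 0;0 -0.003 0 0 0 0 0;0 -0.002 0 0 0 0 0;0 -0.002 0 0 0 0 0;0 -0.002 0 0 0 0 0;0 -0.002 0 0 0 0 0")

```text
t: 13.3
position: [0.6055, -0.1882, 0.0553]
orientation: [0.639, 0.769, 0.0, 0.0]
wrist_force: [-0.2, -0.5, 0.5]
width: 0.0002
```

step_arm(series="0 -0.002 0 0 0 0 0;0 -0.002 0 0 0 0 0;0 -0.002 0 0 0 0 0;0 -0.002 0 0 0 0 0;0 -0.002 0 0 0 0 0;0 -0.002 0 0 0 0 0;0 -0.002 0 0 0 0 0;0 -0.002 0 0 0 0 0")

```text
t: 14.1
position: [0.59, -0.1912, 0.0555]
orientation: [0.639, 0.769, 0.0, 0.0]
wrist_force: [1.8, 0.7, 0.6]
width: -0.0002
```

```bash
python3 - <<'E'
from h import *
o=get_obs(); print(o["position"],o["wrist_force"],o["width"])
b=read_camera("scene");crop("s",b,160,180,320,330,4.5,"pics/s7.png")
E
```

```text
[ 0.58998202 -0.19115143  0.05552892] [1.79795009 0.71227479 0.60196252] -0.0002124260738055217
```

View pics/s7.png

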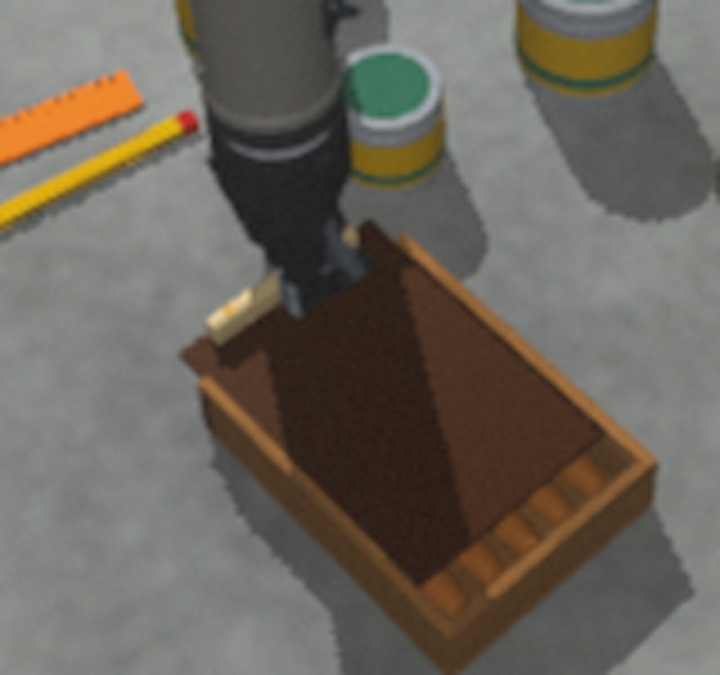

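The lid has started to move: the lip end went from about (222,340) to (210,330). The force is about 2 N and the box corner at (450,670) hasn't moved. I'll continue.

step_arm(series="0 -0.003 0 0 0 0 0;0 -0.004 0 0 0 0 0;0 -0.005 0 0 0 0 0;0 -0.005 0 0 0 0 0;0 -0.005 0 0 0 0 0;0 -0.005 0 0 0 0 0;0 -0.005 0 0 0 0 0;0 -0.005 0 0 0 0 0;0 -0.005 0 0 0 0 0;0 -0.005 0 0 0 0 0;0 -0.005 0 0 0 0 0;0 -0.005 0 0 0 0 0;0 -0.005 0 0 0 0 0;0 -0.005 0 0 0 0 0;0 -0.005 0 0 0 0 0;0 -0.005 0 0 0 0 0;0 -0.005 0 0 0 0 0;0 -0.004 0 0 0 0 0;0 -0.003 0 0 0 0 0;0 0 0 0 0 0 0")

```text
t: 16.15
position: [0.5014, -0.2072, 0.0551]
orientation: [0.64, 0.769, -0.0, -0.001]
wrist_force: [1.7, -0.3, 0.6]
width: -0.0
```

```bash
python3 - <<'E'
from h import *
o=get_obs(); p=o["position"];print(p,o["wrist_force"],o["width"])
d=p[:2]-[.695,-.1677];print("box",d@[.9833,.1822],d@[-.1822,.9833])
b=read_camera("scene");crop("s",b,160,180,320,330,4.5,"pics/s8.png")
E
```

```text
[ 0.50137515 -0.20724581  0.05511204] [ 1.74093879 -0.34318944  0.60894141] -3.230108976540782e-05
box -0.1975965628063598 -0.0036069445997811565
```

View pics/s8.png

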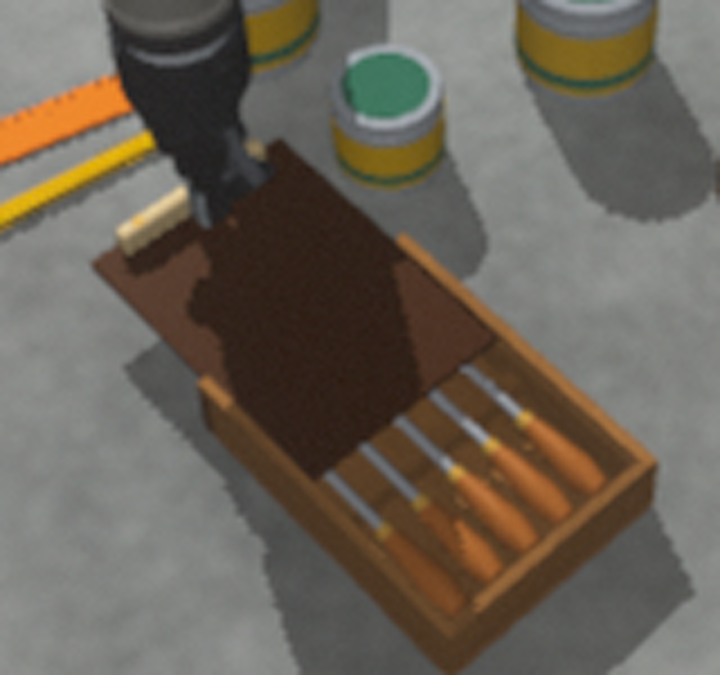

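```bash
python3 - <<'E'
from h import *
S=lambda u,v,z:onp("scene",(160+(u+.5)/4.5-.5,180+(v+.5)/4.5-.5),z)[:2]
B=lambda p:(lambda d:(round(d@[.9833,.1822],4),round(d@[-.1822,.9833],4)))(p-[.695,-.1677])
print("lid front",B(S(93,264,.0475)),B(S(279,141,.0475)))
print("box corners z52 rear",B(S(450,635,.052)),B(S(657,462,.052)),"front",B(S(203,382,.052)),B(S(402,237,.052)))
print("lid rear",B(S(314,478,.0475)),B(S(495,340,.0475)))
E
```

```text
lid front (np.float64(-0.2224), np.float64(-0.0784)) (np.float64(-0.2236), np.float64(0.0662))
box corners z52 rear (np.float64(0.1108), np.float64(-0.0795)) (np.float64(0.1107), np.float64(0.0764)) front (np.float64(-0.1057), np.float64(-0.0812)) (np.float64(-0.1084), np.float64(0.0727))
lid rear (np.float64(-0.0146), np.float64(-0.072)) (np.float64(-0.0152), np.float64(0.0661))
```

The lid is about 114 mm out, from its front edge at x≈−0.223 in the box frame. The box corners haven't moved. I'll take the last stretch slowly.

step_arm(series="0 -0.002 0 0 0 0 0;0 -0.002 0 0 0 0 0;0 -0.002 0 0 0 0 0;0 -0.002 0 0 0 0 0;0 -0.002 0 0 0 0 0;0 -0.002 0 0 0 0 0;0 -0.002 0 0 0 0 0;0 -0.002 0 0 0 0 0;0 -0.002 0 0 0 0 0;0 -0.001 0 0 0 0 0;0 -0.001 0 0 0 0 0;0 -0.001 0 0 0 0 0;0 -0.001 0 0 0 0 0;0 0 0 0 0 0 0")

```text
t: 17.6
position: [0.4804, -0.2113, 0.0553]
orientation: [0.639, 0.769, -0.0, -0.0]
wrist_force: [0.6, 0.6, -0.2]
width: -0.0
```

step_arm(series="0 -0.001 0 0 0 0 0;0 -0.001 0 0 0 0 0;0 0 0 0 0 0 0")

```text
t: 17.9
position: [0.4787, -0.2117, 0.0553]
orientation: [0.639, 0.769, 0.0, -0.0]
wrist_force: [1.6, 1.8, -0.8]
width: 0.0002
```

```bash
python3 - <<'E'
from h import *
o=get_obs(); p=o["position"];print(p,o["wrist_force"],o["width"])
d=p[:2]-[.695,-.1677];print("box",d@[.9833,.1822],d@[-.1822,.9833])
b=read_camera("scene");crop("s",b,160,180,320,330,4.5,"pics/s9.png")
E
```

```text
[ 0.47867704 -0.21165979  0.055289  ] [ 1.63445672  1.80407466 -0.75772064] 0.00024255593483802208
box -0.220719841560167 -0.0038116202814841766
```

View pics/s9.png

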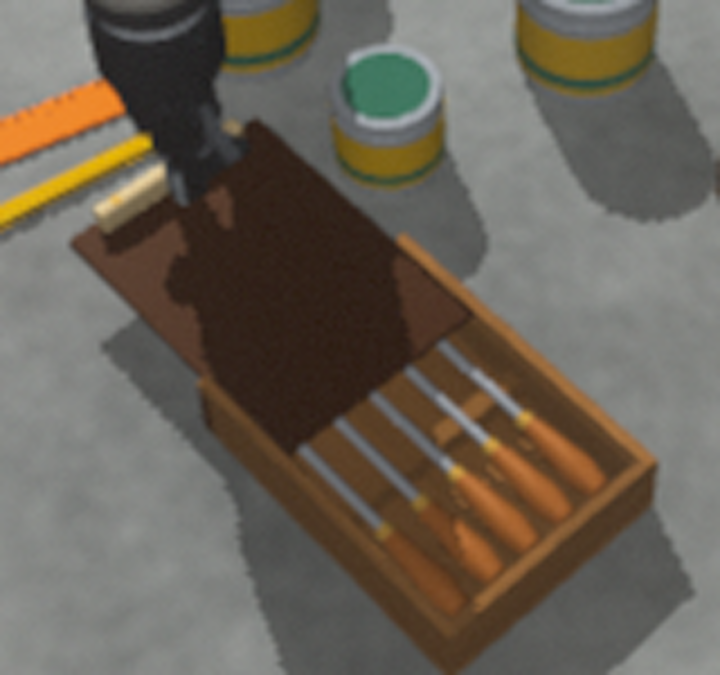

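step_arm(series="0 -0.001 0 0 0 0 0;0 -0.001 0 0 0 0 0;0 0 0 0 0 0 0")

```text
t: 18.25
position: [0.4784, -0.2119, 0.0557]
orientation: [0.639, 0.769, 0.001, 0.001]
wrist_force: [3.8, 2.0, -1.2]
width: 0.0002
```

```bash
python3 - <<'E'
from h import *
S=lambda u,v,z:onp("scene",(160+(u+.5)/4.5-.5,180+(v+.5)/4.5-.5),z)[:2]
B=lambda p:(lambda d:(round(d@[.9833,.1822],4),round(d@[-.1822,.9833],4)))(p-[.695,-.1677])
print("lid front",B(S(71,243,.0475)),B(S(257,120,.0475)))
print("lid rear",B(S(292,453,.0475)),B(S(472,313,.0475)))
o=get_obs(); p=o["position"];print(p,o["wrist_force"],B(p[:2]))
E
```

```text
lid front (np.float64(-0.2448), np.float64(-0.0792)) (np.float64(-0.2473), np.float64(0.0666))
lid rear (np.float64(-0.0357), np.float64(-0.0711)) (np.float64(-0.039), np.float64(0.0689))
[ 0.47839081 -0.21189762  0.05574927] [ 3.75027504  2.0214607  -1.2157686 ] (np.float64(-0.221), np.float64(-0.004))
```

The fingers advanced only 0.3 mm for 2 mm commanded, and the force is rising, so the lid is at its stop. I'll unhook and retreat.

step_arm(series="0 0.003 0 0 0 0 0;0 0.004 0 0 0 0 0;0 0.005 0 0 0 0 0;0 0.005 0 0 0 0 0;0 0 -0.01 0 0 0 0;0 0 -0.02 0 0 0 0;0 0 -0.03 0 0 0 0;0 0 -0.03 0 0 0 0;0 0 -0.03 0 0 0 0;0 0 -0.03 0 0 0 0;0 0 -0.03 0 0 0 0;-0.03 0 0 0 0 0 0;-0.03 0 0 0 0 0 0;-0.03 0 0 0 0 0 0;-0.03 0 0 0 0 0 0;0 0 0 0 0 0 0;0 0 0 0 0 0 0")

```text
t: 19.95
position: [0.5149, -0.3274, 0.2353]
orientation: [0.64, 0.768, 0.0, -0.0]
wrist_force: [0.8, -0.9, -0.8]
width: -0.0003
```

```bash
python3 - <<'E'
from h import *
b=read_camera("scene");cv2.imwrite("pics/s10.png",b[:,:,::-1])
a=read_camera("top");cv2.imwrite("pics/t10.png",a[:,:,::-1]);crop("t",a,190,90,390,310,2.7,"pics/t10c.png")
o=get_obs();print(o["t"],o["position"],o["wrist_force"])
for n,im in (("top",a),("scene",b)):
    m=cv2.inRange(cv2.cvtColor(im,cv2.COLOR_RGB2HSV),(70,60,30),(95,255,255))
    for k in cv2.findContours(m,cv2.RETR_EXTERNAL,cv2.CHAIN_APPROX_NONE)[0]:
        if cv2.contourArea(k)>120:
            (x,y),ax,_=cv2.fitEllipse(k)
            if 200<x<400:
                p=onp(n,(x,y),.07)[:2]; d=p-[.695,-.1677]; print(n,x,y,"box",d@[.9833,.1822],d@[-.1822,.9833])
E
```

```text
20.05 [ 0.51560203 -0.32539957  0.23572309] [0.2173465  0.62180107 0.07757315]
top 316.7239990234375 288.86651611328125 box -0.35080989045756233 0.1352179791129112
top 305.7012634277344 236.50733947753906 box -0.19820297588872368 0.13699273895588623
top 249.37966918945312 238.79769897460938 box -0.17416937340487385 0.29856505434527175
scene 245.09898376464844 198.56297302246094 box -0.1987724129062841 0.13553454434716916
scene 290.3944396972656 171.0039825439453 box -0.19206030277379596 0.31176324100078134
scene 212.4776153564453 165.87205505371094 box -0.37036319911612664 0.14748485479455128
```

View pics/s10.png

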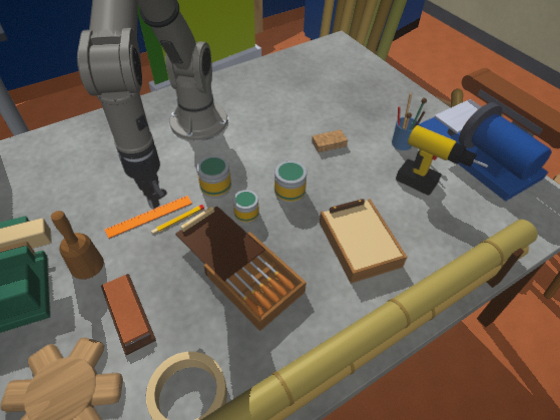

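View pics/t10c.png

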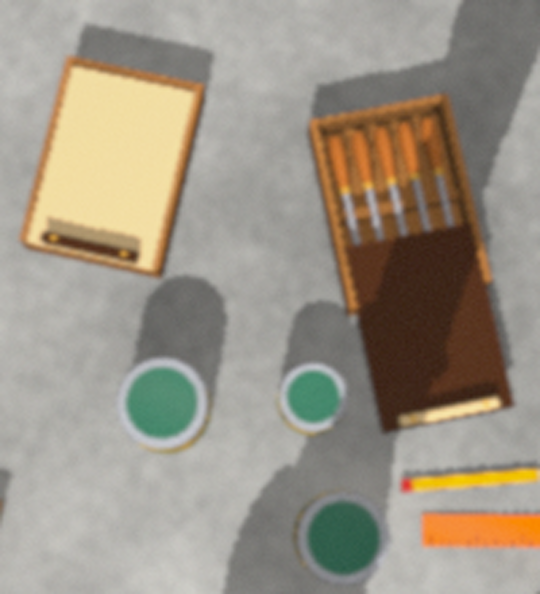

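The lid is fully out, with its front edge at about (445,420) in the crop. The tin stands clear at (313,395), the pale lid is shut, and the arm touches nothing. I'll hand it in.

```bash
python3 -c "
from cell import *
close_job()"
```

```text
the job is handed in; nothing more can be done
```

I pushed the tin aside with two partly opened fingertips, hooked the closed fingertips behind the dark lid's lip, drew the lid out to its stop, and handed the job in at about 20 s. `close_job()` gives no verdict, so these are my own last checks:

- **Tin:** it stands upright about 136 mm left of the box's centre line, with both cameras within 2 mm of each other. It did not move while the lid was drawn.
- **Lid:** I measured about 136 mm out from the scene picture. I then pulled 2 mm more, but the fingers advanced only 0.3 mm and the force rose to about 4 N, so I took that as the stop.
- **Forces:** the wrist readings I took were about 1.5 N while pushing the tin and 2 to 4 N while pulling the lid. I read them only at the end of each move, so brief peaks in between would not show.
- **Box:** its corners had not visibly moved in the close-up pictures. I did not measure them again after unhooking.
- **Everything else:** the pale lid looks shut and the other things look undisturbed in the final pictures; I did not measure them. The arm was clear of everything.

No check failed. The one disagreement was the starting position of the lip, where the two cameras differed by about 10 mm. The lid's front edge, measured later, showed how far out it really was.

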